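# Back off the glass clamp by two full turns

### The arm

A 6-joint arm with a two-finger parallel gripper is mounted at the origin on the work surface. World frame = base frame: x ahead of the robot, y to its left, z up, the work surface at z = 0. Lengths are in mm, angles in rad, forces in N, time in s.
With the tool pointing down it reaches from about 325 to 900 mm from the base axis. Payload 6.1 kg.
Tool frame: the origin (TCP) lies on the front face of the gripper's body, between the roots of the fingers; the fingertips stand 70 mm ahead of it and the grasp point (between the pads) lies 51 mm ahead of it (ctrl.finger_overhang is the distance from the TCP to the fingertips, in mm); z points along the fingers, y is the direction in which the jaws open and shut (so a half turn about z gives the same grasp; the last joint's range is limited). The gripper opens to 87 mm and grips with 3 to 60 N. Pads are 19 mm wide; open, the fingers measure 117 mm over their backs; the gripper's body (75 mm by 190 mm) begins 51 mm behind the grasp point.
Start: joints at [1.166, 0.22, 1.526, -0, 1.395, -0.126], TCP at [172, 600.86, 292.238] pointing down, gripper open.
Joint ranges: [-2.98, 2.98], [-0.91, 2.08], [0.09, 2.57], [-1.24, 4.39], [0.2, 2.65], [-2.68, 2.68]. Speed limits (rad/s): [2.57, 2.57, 3.01, 3.14, 3.14, 3.14].

### API

Orientations are given as a rotation vector (axis times angle).
In Python, from station import ctrl, grab_frame, camera_info, job, silhouettes, landmark_of gives the robot as it stands. The module is installed in compiled form; this text tells all that it offers.
- The arm moves only by the shell command python3 -m jog 'ROWS' [OPENING] [FORCE]. ROWS is JSON, a list that holds one entry, the list of rows, each a list of 4 numbers: the shift along the tool's x, y, z in cm, then the turn about the tool's z in rad. In form: [[[tx, ty, tz, spin], ...]]. A call has 1 to 20 rows; each row shifts and turns the pose as measured when the row begins, along the tool's axes as they then stand; what a row does not reach is not made up. A row lasts 1/10 s, in which the tool goes at most 50 mm and 8.59 degrees, less where a joint would pass 70% of its speed; a pose out of reach is approached as far as the arm can. A call with a gripper value outside its range is refused whole. OPENING is the closure, from 0 (fully open) to 1 (shut), set as the call begins (- or left out, the last holds). The fingers move at their own pace and stop on an object; FORCE is the grip in N (left out, the last holds). Time passes only in rows, so rows that do not move let the fingers close. It gives the time, the measured TCP pose, the force and the opening at its end, in the units of the state.
- ctrl.observe(): the state, without advancing time (a new reading comes with each control period).
- grab_frame(name): name is "scene" or "top" or "wrist"; returns (picture, depth): 384x512x3 uint8, red, green, blue; 384x512 float32, mm along the optical axis (not along the pixel's ray), 0 where there is no reading.
- camera_info(name): a dict with "camera_matrix" (3x3 intrinsics, pixels), "cam_to_world" (4x4, takes a point from camera to world coordinates); the wrist camera has in their place "tool_from_camera" (4x4, takes a point from camera to tool coordinates, whose origin is the TCP and whose axes are the flange's). Camera axes: x right, y up, looking along -z (the intrinsics and any distortion apply to the point x, -y, -z); pixel columns grow to the right and rows downward; lengths in mm; the calibration is good to about 2 mm. A picture is of the moment at which its call begins: read the wrist's pose just before it. camera_info takes no time and is no camera call.
- job.finish_job(): hands the job in, once; it reports no verdict.
Trained networks look in the newest picture that a camera, given by its name, has taken for a name from the list of things; names that differ only in an ending like _2 or _b are one class to them, and where a whole thing is asked for, a point or a joint stands for the part that bears it (a point fixed in the world has none). Each returns a list of dicts, best first, with "p" (0 to 1); they miss things now and then, are a little off and sometimes report something else, mostly with a low value. They report only what shows in the picture. A call takes as long as a camera call.
- silhouettes(camera, query): "mask" (384x512 bool, what is visible of it) and "box" ([left, top, right, bottom] in pixels, round what is visible of it).
- landmark_of(camera, query): "position" ([row, column] in pixels: a listed point, or the origin of a listed thing).
The state is a dict: "clock": time; "joint_positions": joint angles; "qd": joint speeds; "joint_torque": joint torques, N m; "tool_pos": TCP position; "ee_rot": TCP orientation; "contact_force": force on the tool from outside, world axes, zero at the start; "torque": the same for the moment, N m; "grip_width": finger opening in mm.
Only numpy, scipy, OpenCV 4.12 (cv2) and the standard library are available. Lean on these libraries where they do the work, as an engineer would, in place of code of your own. Each camera call takes 0.05 s, during which the arm holds its last target.

### The job

Loosen the large clamp on the glass inspection jig: roll a fingertip round the knurled rim of its big wheel, anticlockwise seen from above, until the pointer bar on the wheel has come round to the index mark on the bracket for the second time (two full turns from fully tight), then stop there with pointer and mark in line and take the hand away. Only the wheel's rim is to be worked: grasp and lift nothing, and leave the small clamp wheel, the glass panel and the things standing around the jig as they are.

Things in the scene. Friction and masses are not known exactly. Their poses are not given: they have to be found in the camera images.
- clamp_wheel (a joint): angle of the large wheel about its upright axis, rad, growing anticlockwise from above; 0 = fully tight with the pointer at the index mark, 12.566 = two full turns; it counts on over the turns, with stops at 0 and 21. Starts at 0.3 to 1.5 (pointer just past the mark). Turns against a steady friction of 0.06 N m (1.4 N at the rim) and stays where it is left
- wheel_top (a point): centre of the top face of the large clamp wheel, on its axis, 90 mm above the table: a steel disc 88 mm in diameter with an upright knurled rim from 66 to 90 mm above the table; it turns in place. A black pointer bar 6 mm wide lies on its top along +y of this turning frame. Its 10 mm spindle stands 98 mm above the table and rises 3 mm a turn, lifting the clamp foot
- index_mark (a point): inner end of the index mark, a black bar 4 mm wide on the large clamp's bracket, 55 mm from the wheel's axis, 65 mm above the table. The aluminium bracket arm under the wheel is 34 mm wide, its top at 62 mm. Nothing near the wheel's rim stands above 65 mm: a fingertip 70 to 80 mm above the table can go all the way round it
- small_wheel (a joint): angle of the small clamp wheel, rad, 0 = tight, as it starts; to be left alone. It turns against about 0.05 N m
- small_wheel_top (a point): centre of the top face of the small steel clamp wheel at the other end of the jig, 40 mm in diameter, 16 mm thick, top 82 mm above the table, 200 mm from the large wheel; its spindle reaches 100 mm
- jig: fixed grey inspection jig board, 240 x 360 x 12 mm; origin under its centre at table height; z up, y along its long side towards the large clamp, whose axis is 85 mm from the centre; the clamp brackets rise at the two short ends to 62 mm
- panel: loose glass panel with a black border, 180 x 270 x 4 mm, 0.48 kg, lying on four rests 10 mm high on the jig, its top 26 mm above the table; origin under its centre. Both clamps reach over its ends
- bottle: white squeeze bottle, 56 mm in diameter, 120 mm tall, standing behind the jig, at least 150 mm from the wheel's axis; origin under its centre
- loupe: black inspection loupe, 42 mm in diameter, 40 mm tall, standing behind the jig; origin under its centre
- corner_block: white L-shaped corner protector, 50 x 50 x 30 mm, lying beyond the small clamp's end of the jig; origin under its centre

How it is judged (in metres and radians):
On the way, in this order (a step that is already met when the one before it is completed fails the run):
1. a fingertip on the large wheel has brought it past one full turn (value of joint clamp_wheel above 6.283 rad and contact force between the fingers and clamp_wheel above 0.3 N).
2. the large wheel has come to two full turns (value of joint clamp_wheel above 12.216 rad).
At the end, for the whole second after the job is handed in: the large wheel stands at two full turns from tight (pointer within 0.35 rad, 20 degrees, of the index mark) and is at rest; the small wheel has turned less than 0.2 rad; the panel is within 10 mm and the bystanders within 15 mm of where they were, at rest and upright (value of joint clamp_wheel between 12.216 and 12.916 rad and velocity of joint clamp_wheel between -0.05 and 0.05 rad/s and value of joint small_wheel below 0.2 rad and distance of panel from where it was at the start of the episode below 0.01 m and linear speed of panel below 0.02 m/s and distance of each of bottle, loupe, corner_block from where it was at the start of the episode below 0.015 m and angle between each of bottle, loupe, corner_block's own z axis and vertical below 0.2 rad); the robot touches nothing.
It fails at once if the glass panel is lifted, shoved or pressed hard (distance of panel from where it was at the start of the episode above 0.012 m or contact force between the fingers and panel above 8 N).
It fails at once if a bystander is lifted, carried or knocked (distance of any of bottle, loupe, corner_block from where it was at the start of the episode above 0.02 m).
It fails at once if the small clamp wheel is turned (value of joint small_wheel above 0.25 rad).
It fails at once if the large wheel is overrun by more than a quarter turn past two turns (value of joint clamp_wheel above 14.137 rad).
It also fails if it takes over 64 s, if anything falls off the work surface, if the arm or the gripper's body presses on something with over 40 N, if the wrist force passes 120 N, or if a joint passes its speed limit or range.

## Working session

There is one attempt and no reset: what is moved stays moved. The work goes in short steps, Python scripts to look and compute and a shell command to move; the robot and the scene stay as the last step left them, time stands still between calls to the robot, and variables do not carry over. Pictures are saved under pics/ and viewed, and the job is handed in when it is done.

```bash
mkdir -p pics; cat > h.py <<'E'
import numpy as np, cv2
from station import ctrl, grab_frame, camera_info, job, silhouettes, landmark_of
def px2w(cam,rc,z):
    """pixel -> world on plane height z"""
    ci=camera_info(cam);K=np.array(ci["camera_matrix"]);T=np.array(ci["cam_to_world"])
    r,c=rc;d=np.array([(c-K[0,2])/K[0,0],-(r-K[1,2])/K[1,1],-1.])
    D=T[:3,:3]@d;o=T[:3,3];return o+D*(z-o[2])/D[2]
def save(cam,name):
    p,d=grab_frame(cam);cv2.imwrite("pics/"+name,p[:,:,::-1]);return p,d
E
python3 - <<'E'
from h import *
s=ctrl.observe();print(s)
for c in("top","scene"):
    save(c,c+"0.png");print(c,camera_info(c))
for q,z in(("wheel_top",90),("index_mark",65),("small_wheel_top",82),("bottle",0),("loupe",0),("corner_block",0),("panel",22)):
  for c in("top","scene"):
    try:
      L=landmark_of(c,q)
      for l in L[:2]: print(c,q,l["p"],l["position"],px2w(c,l["position"],z).round(1))
    except Exception as e: print(c,q,e)
E
```

```text
{'clock': 0.0, 'joint_positions': array([ 1.16591873e+00,  2.21249972e-01,  1.52760863e+00, -2.20673408e-06,
        1.39468563e+00, -1.26081647e-01]), 'qd': array([ 7.20090683e-07, -1.86299478e-03, -1.07357077e-04, -1.80686109e-04,
       -2.44101436e-04, -1.14248596e-04]), 'joint_torque': array([ 6.36993100e-04, -4.94607353e+01, -3.87374568e+01,  7.00998330e-02,
        5.71001018e-02, -1.65810266e-04]), 'tool_pos': array([171.80054539, 600.42200713, 291.12365958]), 'ee_rot': array([-4.36443077e-01, -3.11061236e+00,  2.95855283e-03]), 'contact_force': array([ 0.14524308, -0.20899741, -0.24275594]), 'torque': array([ 0.01722679, -0.00765044, -0.00860249]), 'grip_width': 86.95591133520777}
top {'camera_matrix': array([[370.11741117,   0.        , 252.82651999],
       [  0.        , 370.11741117, 184.97031032],
       [  0.        ,   0.        ,   1.        ]]), 'cam_to_world': array([[-1.77127193e-02,  9.96359939e-01, -8.33854423e-02,
         5.67337712e+02],
       [-9.98754706e-01, -1.37414741e-02,  4.79604991e-02,
        -5.86648133e+01],
       [ 4.66400810e-02,  8.41311137e-
[... 868 characters left out ...]
7.0] [522.9  57.   65. ]
top small_wheel_top 0.62 [235.0, 304.9] [ 528.2 -194.4   82. ]
scene small_wheel_top 0.43 [151.0, 237.2] [ 509.7 -202.8   82. ]
top bottle 0.91 [158.2, 184.6] [696.1  50.9   0. ]
scene bottle 0.66 [256.8, 299.8] [689.  57.   0.]
top loupe 0.59 [163.3, 264.3] [ 682.9 -123.9    0. ]
top loupe 0.48 [226.7, 354.9] [ 539.7 -321.2    0. ]
scene loupe 0.76 [227.0, 234.7] [ 680.  -125.6    0. ]
top corner_block 0.64 [225.6, 357.3] [ 542.  -326.7    0. ]
scene corner_block 0.68 [227.1, 235.6] [ 679.3 -123.4    0. ]
scene corner_block 0.59 [165.7, 196.1] [ 542.6 -320.9    0. ]
top panel 0.71 [236.4, 247.2] [524.5 -82.8  22. ]
scene panel 0.71 [187.7, 274.3] [536.7 -81.2  22. ]
```

View pics/top0.png

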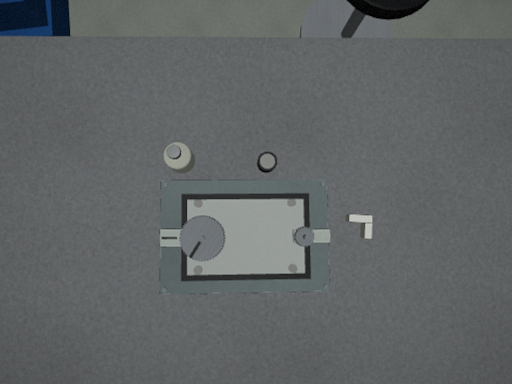

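View pics/scene0.png

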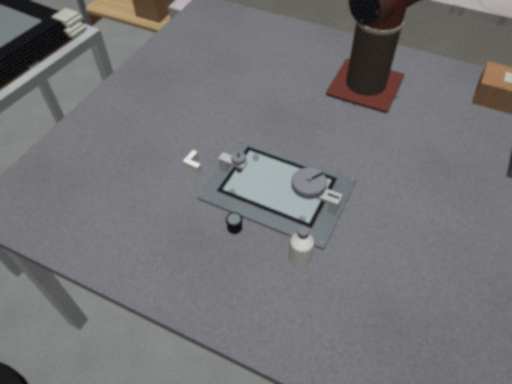

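The top view shows the large wheel at about (row 238, col 202), with its pointer towards the lower left (about 1 rad past the mark). The mark is at (238, 170), the small wheel at (236, 305), and the bottle at (155, 177). Next I'll refine the wheel centre, axis and pointer angle.

```bash
cat >> h.py <<'E'
def cloud(cam,d):
    ci=camera_info(cam);K=np.array(ci["camera_matrix"]);T=np.array(ci["cam_to_world"])
    r,c=np.mgrid[:384,:512]
    P=np.stack([(c-K[0,2])/K[0,0]*d,-(r-K[1,2])/K[1,1]*d,-d],-1)
    return P@T[:3,:3].T+T[:3,3]
E
python3 - <<'E'
from h import *
for cam in("top","scene"):
    p,d=grab_frame(cam);W=cloud(cam,d)
    for q in("clamp_wheel","small_wheel"):
        S=silhouettes(cam,q)
        for s in S[:2]:
            m=s["mask"]&(d>0);z=W[m][:,2]
            zt=np.percentile(z,60)
            g=m&(abs(W[...,2]-zt)<6)
            pts=np.argwhere(g)
            (c,r)=cv2.minEnclosingCircle(pts.astype(np.float32))
            w=W[g][:,:2].astype(np.float32); (cw,rw)=cv2.minEnclosingCircle(w)
            print(cam,q,s["p"],s["box"],"z",zt.round(1),"px",np.round(c,1),"world",np.round(cw,1),round(rw,1),"mean",w.mean(0).round(1))
    g=cv2.cvtColor(p,cv2.COLOR_RGB2GRAY)
    if cam=="top":
        u=cv2.resize(p[200:280,150:330],None,fx=4.4,fy=4.4,interpolation=cv2.INTER_CUBIC);cv2.imwrite("pics/topz.png",u[:,:,::-1])
        for th in np.arange(0,1.8,.0): pass
    print("table z",np.median(W[...,2][d>0]))
E
```

```text
top clamp_wheel 0.69 [179.4, 212.6, 224.8, 259.4] z 90.3 px [237.4 201.4] world [528.1   7.4] 43.8 mean [528.2   7. ]
top small_wheel 0.61 [294.1, 224.0, 315.7, 245.1] z 82.1 px [235.5 303.5] world [ 527.1 -192.4] 20.1 mean [ 526.9 -191.9]
top small_wheel 0.28 [258.6, 151.2, 275.6, 170.7] z 41.0 px [160.7 266.3] world [ 682.8 -125.2] 20.3 mean [ 682.3 -124.6]Traceback (most recent call last):
  File "<stdin>", line 17, in <module>
ZeroDivisionError: float division by zero
```

View pics/topz.png

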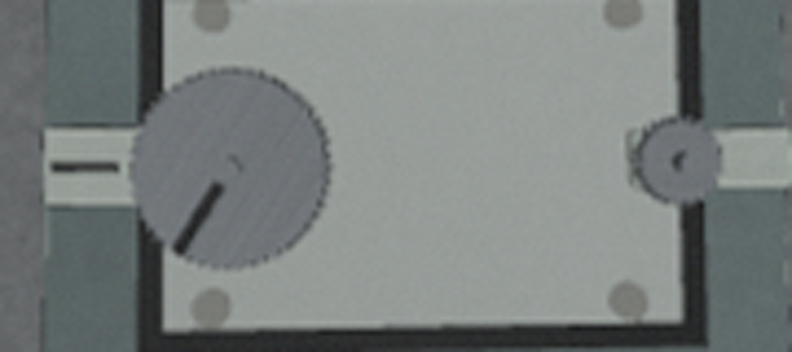

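Wheel axis is at about (528, 7.3). The small wheel is 199.7 mm away, which matches the 200 mm given. The pointer is about 1.0 rad past the mark. Plan: orbit the closed fingers round the rim with the tool's orientation fixed, tips at z≈74. First I'll align the tool and fly to the robot's side of the wheel.

```bash
python3 -m jog '[[[0,0,0,-0.14],[0,0,0,-0.14],[-2,-4.5,0,0],[-2,-4.5,0,0],[-2,-4.5,0,0],[-2,-4.5,0,0],[-2,-4.5,0,0],[-2,-4.5,0,0],[-2,-4.5,0,0],[-2,-4.5,0,0],[-2,-4.5,0,0],[-2,-4.5,0,0],[0,0,0,0]]]' 1 20; python3 -c "
from h import *
s=ctrl.observe();print(s['tool_pos'],s['ee_rot'],s['grip_width'],s['joint_positions'],s['contact_force'])"
```

```text
clock: 2.25
tool_pos: [381.9, 144.0, 292.0]
ee_rot: [-0.027, 3.134, 0.0]
contact_force: [0.4, 0.4, -0.0]
grip_width: 0.9
[381.90898117 143.95389075 291.98690628] [-2.70562449e-02  3.13394836e+00  1.59632973e-04] 0.9341390673783273 [ 1.67414066e-01 -3.33780176e-01  2.05717051e+00 -1.10371582e-03
  1.41075349e+00 -1.42047656e+00] [ 0.42603546  0.39037948 -0.03591142]
```

```bash
python3 -m jog '[[[-2.7,-4,0,0.017],[-2.7,-4,0,0],[-2,-3.5,3,0],[0,0,4,0],[0,0,4,0],[0,0,2.5,0],[0,0,0,0]]]'; python3 -c "
from h import *
save('top','t1.png');save('scene','s1.png')
s=ctrl.observe();print(s['tool_pos'],s['ee_rot'],s['contact_force'])"
```

```text
clock: 2.95
tool_pos: [461.5, 30.4, 157.5]
ee_rot: [0.004, 3.123, 0.004]
contact_force: [-0.4, 0.4, 0.6]
grip_width: 0.5
[463.67700848  30.27324428 160.9866187 ] [2.87865063e-03 3.11756469e+00 2.86402278e-03] [0.74199013 0.25329702 0.85930093]
```

View pics/s1.png

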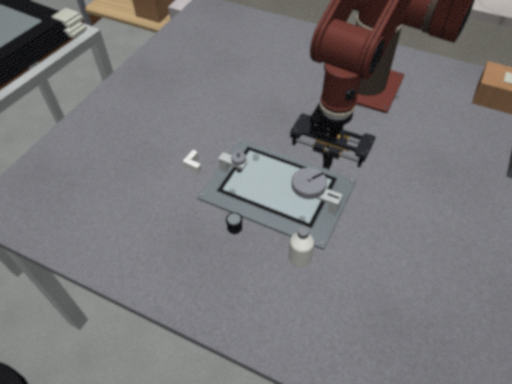

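View pics/t1.png

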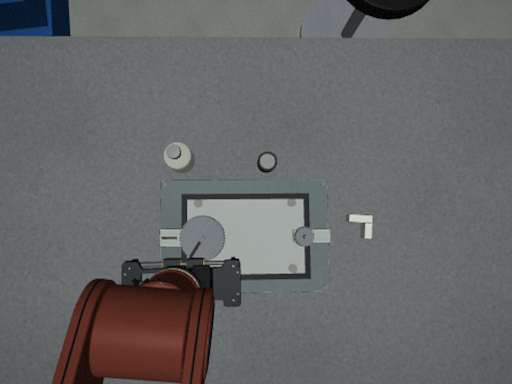

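The fingers are on the robot's side of the wheel. The scene view shows the wheel at (182, 310), the tips at (160, 327), and the pointer visible. I'll lower to 144 and settle.

```bash
python3 -m jog '[[[0,0,0.6,0],[0,0,0.5,0],[0,0,0.3,0],[0,0,0,0],[0,0,0,0]]]'; python3 -c "
from h import *
s=ctrl.observe();print(s['tool_pos'],s['ee_rot'],s['contact_force'])"
```

```text
clock: 3.55
tool_pos: [468.1, 31.2, 152.4]
ee_rot: [-0.0, 3.106, 0.001]
contact_force: [-0.7, 0.3, -0.4]
grip_width: 0.4
[468.10270108  31.24507309 152.41914136] [-3.53917031e-04  3.10622497e+00  1.34839564e-03] [-0.7192627   0.32512057 -0.40806197]
```

```bash
python3 -m jog '[[[0,0,0,0],[0,0,0,0]]]';  python3 -m jog '[[[0,0,0,0],[0,0,0,0]]]'; python3 -m jog '[[[0.3,0,0,0],[0.3,0,0,0]]]'; python3 -m jog '[[[0,0,0.3,0],[0,0,0.3,0]]]'; python3 -c "
from h import *
s=ctrl.observe();print(s['tool_pos'],s['ee_rot'],s['contact_force'])"
```

```text
clock: 3.75
tool_pos: [468.5, 31.2, 153.0]
ee_rot: [-0.0, 3.105, 0.001]
contact_force: [1.6, 0.3, 0.6]
grip_width: 0.5
clock: 3.95
tool_pos: [468.5, 31.1, 153.2]
ee_rot: [-0.0, 3.105, 0.001]
contact_force: [0.0, 0.0, 1.0]
grip_width: 0.6
clock: 4.15
tool_pos: [462.4, 31.1, 153.0]
ee_rot: [0.0, 3.105, 0.001]
contact_force: [0.3, -0.3, 0.3]
grip_width: 0.4
clock: 4.35
tool_pos: [462.3, 31.1, 146.9]
ee_rot: [0.0, 3.104, 0.001]
contact_force: [0.0, -0.4, 0.3]
grip_width: 0.4
[462.29515714  31.08002786 146.89936263] [7.93317163e-05 3.10436980e+00 1.03895710e-03] [ 0.00905001 -0.38981018  0.26385011]
```

```bash
python3 -m jog '[[[-0.2,-0.5,0.1,0],[-0.2,-0.6,0,0],[-0.2,0,0,0],[-0.1,0,0,0]]]'; python3 -m jog '[[[-0.1,0,0,0]]]';python3 -m jog '[[[-0.1,0,0,0]]]';python3 -m jog '[[[-0.1,0,0,0]]]';python3 -m jog '[[[-0.1,0,0,0]]]'; python3 -m jog '[[[-0.2,0,0,0]]]'
```

```text
clock: 4.75
tool_pos: [469.5, 18.9, 145.2]
ee_rot: [0.0, 3.106, 0.001]
contact_force: [-0.6, 0.1, -0.1]
grip_width: 0.7
clock: 4.85
tool_pos: [470.3, 18.8, 145.2]
ee_rot: [0.001, 3.107, 0.001]
contact_force: [-3.8, 0.8, 2.0]
grip_width: 0.2
clock: 4.95
tool_pos: [470.6, 18.8, 145.0]
ee_rot: [0.001, 3.109, 0.001]
contact_force: [-6.6, -0.4, 4.9]
grip_width: 0.2
clock: 5.05
tool_pos: [470.8, 18.9, 144.9]
ee_rot: [0.001, 3.112, 0.001]
contact_force: [-5.8, 0.3, 2.9]
grip_width: 0.2
clock: 5.15
tool_pos: [470.9, 19.0, 144.7]
ee_rot: [0.0, 3.115, 0.001]
contact_force: [-4.1, 0.6, 3.6]
grip_width: 0.3
clock: 5.25
tool_pos: [471.4, 19.1, 144.5]
ee_rot: [-0.0, 3.119, 0.001]
contact_force: [-10.2, 0.1, 8.9]
grip_width: 0.4
```

Contact is at x≈471, against a prediction of 472. About 1 mm of push gives 5 N. Starting to roll towards −y.

```bash
python3 -m jog '[[[-0.08,-0.3,0,0],[-0.08,-0.3,0,0],[-0.08,-0.3,0,0],[-0.08,-0.3,0,0],[-0.08,-0.3,0,0]]]'; python3 - <<'E'
from h import *
p,d=save('scene','s2.png');u=cv2.resize(p[140:240,260:370],None,fx=5,fy=5,interpolation=cv2.INTER_CUBIC);cv2.imwrite("pics/s2z.png",u[:,:,::-1])
E
```

```text
clock: 5.75
tool_pos: [472.0, 5.3, 143.5]
ee_rot: [-0.003, 3.129, 0.006]
contact_force: [-7.4, 2.7, 6.1]
grip_width: 0.3
```

View pics/s2z.png

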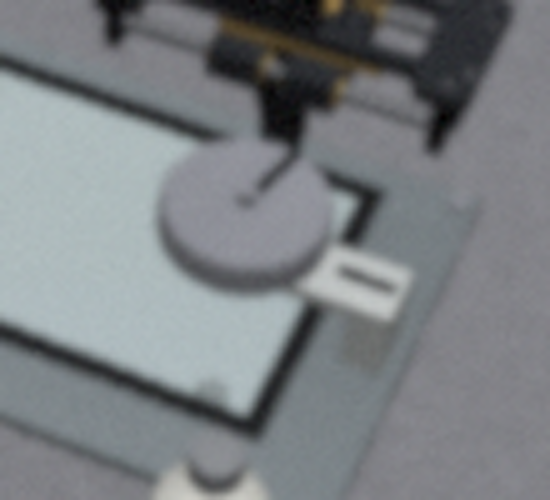

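```bash
cat >> h.py <<'E'
def w2px(cam,P):
    ci=camera_info(cam);K=np.array(ci["camera_matrix"]);T=np.array(ci["cam_to_world"])
    q=(np.asarray(P)-T[:3,3])@T[:3,:3]
    return np.stack([K[0,0]*q[...,0]/-q[...,2]+K[0,2],K[1,1]*-q[...,1]/-q[...,2]+K[1,2]],-1)
C={"top":(527.5,7.),"scene":(527.5,7.)}
def polar(cam,p,c=None):
    c=c or C[cam]
    g=cv2.cvtColor(p,cv2.COLOR_RGB2GRAY) if p.ndim==3 else p
    th=np.arange(0,2*np.pi,.02);r=np.arange(14,39,1.)
    A,R=np.meshgrid(th+np.pi/2,r,indexing='ij')
    P=np.stack([c[0]+R*np.cos(A),c[1]+R*np.sin(A),np.full_like(A,90)],-1)
    uv=w2px(cam,P).astype(np.float32)
    I=cv2.remap(g,uv[...,0],uv[...,1],cv2.INTER_CUBIC)
    s=np.median(I.astype(float),1);s=np.convolve(np.r_[s[-2:],s,s[:2]],np.ones(5)/5,'valid')
    o=np.argsort(s)[:6];return th[o].round(2),s[o].round(0),np.median(s)
def rect(cam,p,name,c=None):
    c=c or C[cam]
    y,x=np.meshgrid(np.arange(90,-70,-.5),np.arange(70,-70,-.5)); # rows x, cols y
    P=np.stack([c[0]+x,c[1]+y,np.full_like(x,90.)],-1);uv=w2px(cam,P).astype(np.float32)
    I=cv2.remap(p,uv[...,0],uv[...,1],cv2.INTER_CUBIC)
    cv2.circle(I,(180,140),88,(255,0,0),1);cv2.imwrite("pics/"+name,cv2.resize(I,None,fx=2,fy=2)[:,:,::-1])
E
python3 - <<'E'
from h import *
for n,c in(("top0","top"),("t1","top"),("scene0","scene"),("s1","scene"),("s2","scene")):
    p=cv2.imread("pics/%s.png"%n)[:,:,::-1].copy()
    print(n,polar(c,p))
    if n in("s2","top0"): rect(c,p,n+"r.png")
E
```

```text
top0 (array([1.02, 1.04, 1.  , 0.98, 1.06, 0.96]), array([42., 44., 44., 48., 49., 54.]), np.float64(115.2))
t1 (array([1.02, 1.04, 1.  , 0.98, 1.06, 0.96]), array([46., 47., 47., 51., 52., 58.]), np.float64(124.19999999999999))
scene0 (array([1.04, 1.02, 1.  , 1.06, 0.98, 1.08]), array([72., 72., 73., 73., 75., 75.]), np.float64(138.0))
s1 (array([1.02, 1.  , 1.04, 1.06, 0.98, 1.08]), array([75., 76., 76., 77., 78., 81.]), np.float64(144.2))
s2 (array([1.3 , 1.28, 1.32, 1.26, 1.34, 1.24]), array([80., 81., 82., 83., 86., 86.]), np.float64(145.4))
```

View pics/s2r.png

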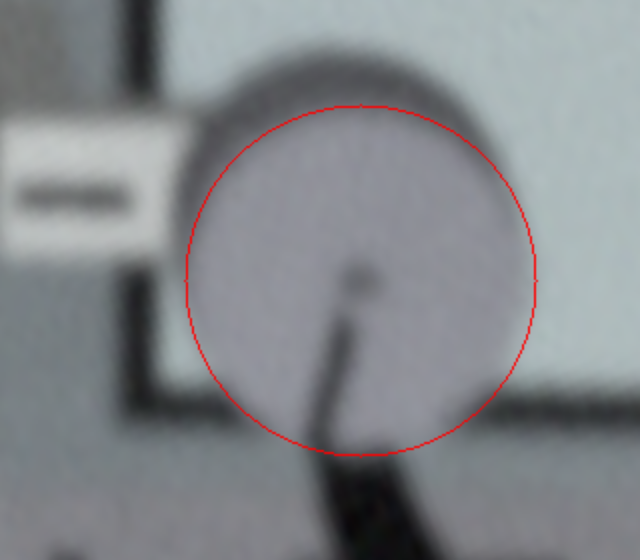

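No slip: 1.02→1.29 rad for 13.8 mm of travel. I'll write a planner that suggests the next rows from the measured pose.

```bash
cat > plan.py <<'E'
import sys
from h import *
from scipy.spatial.transform import Rotation as Rn
# usage: plan.py nrows step_mm inward_mm look(0/1)
n,st,inn,look=int(sys.argv[1]),float(sys.argv[2]),float(sys.argv[3]),int(sys.argv[4])
s=ctrl.observe();R=Rn.from_rotvec(s['ee_rot']).as_matrix();t=s['tool_pos']
if look:
    p,d=grab_frame('scene');cv2.imwrite('pics/s_%05d.png'%round(s['clock']*100),p[:,:,::-1]);print('pointer',polar('scene',p))
tip=t+R@np.array([0,0,62.]);W=np.array([528.,7.3]);h=np.array([9.,15.])
yaw=np.arctan2(-R[0,1],R[1,1]);tilt=R[:2,2]
c=np.array([[np.cos(yaw),np.sin(yaw)],[-np.sin(yaw),np.cos(yaw)]])@(tip[:2]-W)
def near(c):
    q=np.array([np.clip(0,c[i]-h[i],c[i]+h[i]) for i in(0,1)]);return q
q=near(c);print('clk',s['clock'],'tcp',t.round(1),'yaw %.3f'%yaw,'tilt',tilt.round(3),'c',c.round(1),'gap %.1f'%(np.linalg.norm(q)-44),'phi %.0f'%np.degrees(np.arctan2(q[1],q[0])),'F',s['contact_force'].round(1))
cs=np.cos(yaw);dz=(144.5-t[2])/n
rows=[]
for i in range(n):
    q=near(c);u=q/np.linalg.norm(q);tg=np.array([-u[1],u[0]])
    m=tg*st-u*inn
    c2=c+tg*st;q2=near(c2);u2=q2/np.linalg.norm(q2);c=c2-(np.linalg.norm(q2)-44)*u2
    um=u+u2;um/=np.linalg.norm(um);tg=np.array([-um[1],um[0]]);m=tg*st-um*inn
    # world (approx yaw-aligned) -> tool
    cm=np.array([m[0],m[1],dz]);v=R.T@(np.array([m[0]*np.cos(yaw)-m[1]*np.sin(yaw),m[0]*np.sin(yaw)+m[1]*np.cos(yaw),dz]))/10
    rows.append('[%.2f,%.2f,%.2f,0]'%tuple(v))
print(','.join(rows))
E
python3 plan.py 10 4 0.8 0
```

```text
clk 5.8 tcp [472.    5.  143.5] yaw 0.002 tilt [0.012 0.003] c [-55.3  -2. ] gap 2.3 phi 180 F [-6.6  1.6  4.8]
[-0.08,-0.40,-0.01,0],[-0.08,-0.40,-0.01,0],[-0.08,-0.40,-0.01,0],[-0.09,-0.40,-0.01,0],[-0.12,-0.39,-0.01,0],[-0.16,-0.38,-0.01,0],[-0.19,-0.36,-0.01,0],[-0.22,-0.34,-0.01,0],[-0.25,-0.32,-0.01,0],[-0.28,-0.29,-0.01,0]
```

```bash
python3 -m jog '[[[-0.08,-0.40,-0.01,0],[-0.08,-0.40,-0.01,0],[-0.08,-0.40,-0.01,0],[-0.09,-0.40,-0.01,0],[-0.12,-0.39,-0.01,0],[-0.16,-0.38,-0.01,0],[-0.19,-0.36,-0.01,0],[-0.22,-0.34,-0.01,0]]]'; python3 plan.py 10 4 0.8 1
```

```text
clock: 6.6
tool_pos: [480.4, -27.4, 143.5]
ee_rot: [-0.005, 3.136, 0.006]
contact_force: [-3.3, -0.4, 0.8]
grip_width: 0.3
pointer (array([2.06, 2.08, 2.04, 2.1 , 2.02, 2.12]), array([80., 80., 82., 82., 85., 86.]), np.float64(145.8))
clk 6.6 tcp [480.4 -27.4 143.5] yaw 0.003 tilt [0.005 0.004] c [-47.3 -34.3] gap -1.1 phi -153 F [-3.3 -0.4  0.8]
[-0.27,-0.31,-0.01,0],[-0.29,-0.28,-0.01,0],[-0.32,-0.26,-0.01,0],[-0.34,-0.23,-0.01,0],[-0.36,-0.19,-0.01,0],[-0.37,-0.16,-0.01,0],[-0.39,-0.13,-0.01,0],[-0.40,-0.09,-0.01,0],[-0.40,-0.05,-0.01,0],[-0.41,-0.02,-0.01,0]
```

```bash
python3 -m jog '[[[-0.28,-0.30,-0.02,0],[-0.30,-0.28,-0.02,0],[-0.33,-0.25,-0.02,0],[-0.35,-0.22,-0.02,0],[-0.36,-0.18,-0.02,0],[-0.38,-0.15,-0.02,0],[-0.39,-0.12,-0.02,0],[-0.40,-0.08,-0.02,0]]]'; python3 plan.py 14 4 1.0 1
```

```text
clock: 7.45
tool_pos: [512.0, -45.9, 145.3]
ee_rot: [-0.004, 3.133, 0.003]
contact_force: [-0.1, 0.2, 0.5]
grip_width: 0.8
pointer (array([2.66, 2.64, 2.68, 2.62, 2.7 , 2.6 ]), array([79., 80., 80., 82., 82., 85.]), np.float64(146.0))
clk 7.45 tcp [512.  -45.9 145.3] yaw 0.002 tilt [0.008 0.002] c [-15.6 -53. ] gap -5.4 phi -100 F [-0.1  0.2  0.5]
[-0.41,0.05,0.01,0],[-0.40,0.09,0.01,0],[-0.40,0.10,0.01,0],[-0.40,0.10,0.01,0],[-0.40,0.10,0.01,0],[-0.40,0.10,0.01,0],[-0.40,0.11,0.01,0],[-0.39,0.14,0.01,0],[-0.37,0.18,0.01,0],[-0.35,0.21,0.01,0],[-0.33,0.24,0.01,0],[-0.31,0.27,0.01,0],[-0.28,0.30,0.01,0],[-0.26,0.32,0.01,0]
```

Contact was lost here, so the tips are thinner along y than assumed. I'll press in gently to find the true half-width.

```bash
python3 -m jog '[[[-0.3,0.1,0,0]]]'; python3 -m jog '[[[-0.3,0.15,0,0]]]'; python3 -m jog '[[[-0.2,0.15,0,0]]]';python3 -m jog '[[[-0.2,0.15,0,0]]]';
```

```text
clock: 7.6
tool_pos: [516.1, -45.8, 145.7]
ee_rot: [-0.004, 3.132, 0.0]
contact_force: [-1.8, -7.1, -3.4]
grip_width: 0.5
clock: 7.7
tool_pos: [519.2, -45.6, 145.7]
ee_rot: [-0.005, 3.132, -0.004]
contact_force: [-1.9, -9.2, -3.6]
grip_width: 0.6
clock: 7.8
tool_pos: [521.5, -45.4, 145.7]
ee_rot: [-0.005, 3.132, -0.009]
contact_force: [-2.0, -8.0, -1.5]
grip_width: 0.6
clock: 7.9
tool_pos: [523.7, -45.3, 145.7]
ee_rot: [-0.005, 3.132, -0.014]
contact_force: [-1.1, -7.8, -1.0]
grip_width: 0.4
```

```bash
sed -i 's/h=np.array(\[9.,15.\])/h=np.array([10.8,8.8])/' plan.py; python3 plan.py 16 4 1.2 1
```

```text
pointer (array([2.92, 2.9 , 0.98, 2.94, 2.88, 0.96]), array([78., 79., 80., 80., 80., 81.]), np.float64(145.4))
clk 7.9 tcp [523.7 -45.3 145.7] yaw 0.003 tilt [ 0.01  -0.009] c [ -3.9 -53.1] gap 0.3 phi -90 F [-1.1 -7.8 -1. ]
[-0.40,0.12,0.01,0],[-0.40,0.12,0.01,0],[-0.40,0.12,0.01,0],[-0.40,0.13,0.01,0],[-0.39,0.15,0.01,0],[-0.37,0.18,0.01,0],[-0.36,0.22,0.01,0],[-0.34,0.25,0.01,0],[-0.31,0.28,0.01,0],[-0.28,0.31,0.01,0],[-0.26,0.33,0.01,0],[-0.22,0.35,0.01,0],[-0.19,0.37,0.01,0],[-0.16,0.39,0.01,0],[-0.12,0.40,0.01,0],[-0.09,0.41,0.01,0]
```

```bash
python3 -m jog '[[[-0.40,0.12,0.01,0],[-0.40,0.12,0.01,0],[-0.40,0.12,0.01,0],[-0.40,0.13,0.01,0],[-0.39,0.15,0.01,0],[-0.37,0.18,0.01,0],[-0.36,0.22,0.01,0],[-0.34,0.25,0.01,0],[-0.31,0.28,0.01,0],[-0.28,0.31,0.01,0]]]';python3 plan.py 16 4 1.2 1
```

```text
clock: 8.95
tool_pos: [565.2, -33.5, 145.9]
ee_rot: [-0.007, 3.125, -0.039]
contact_force: [1.4, -5.2, -2.4]
grip_width: 0.6
pointer (array([0.12, 0.1 , 0.08, 0.14, 0.06, 0.16]), array([36., 36., 36., 37., 37., 38.]), np.float64(75.0))
clk 8.95 tcp [565.2 -33.5 145.9] yaw 0.004 tilt [ 0.016 -0.025] c [ 38.1 -42.5] gap -0.7 phi -51 F [ 1.4 -5.2 -2.4]
[-0.22,0.36,0.00,0],[-0.19,0.37,0.00,0],[-0.15,0.39,0.00,0],[-0.12,0.40,0.00,0],[-0.08,0.41,-0.00,0],[-0.04,0.42,-0.00,0],[-0.00,0.42,-0.00,0],[0.03,0.42,-0.00,0],[0.07,0.41,-0.00,0],[0.11,0.40,-0.00,0],[0.12,0.40,-0.00,0],[0.12,0.40,-0.00,0],[0.12,0.40,-0.00,0],[0.12,0.40,-0.00,0],[0.13,0.40,-0.00,0],[0.17,0.38,-0.00,0]
```

```bash
python3 -m jog '[[[-0.22,0.36,0.01,0],[-0.19,0.37,0.01,0],[-0.15,0.39,0.01,0],[-0.12,0.40,0.01,0],[-0.08,0.41,0.01,0],[-0.04,0.42,0.01,0],[0.00,0.42,0.01,0],[0.04,0.42,0.01,0],[0.08,0.41,0.01,0],[0.11,0.40,0.01,0]]]';python3 plan.py 16 4 1.2 0; python3 -c "
from h import *
p,d=save('top','t3.png');print(polar('top',p))"
```

```text
clock: 10.0
tool_pos: [579.6, 9.5, 146.8]
ee_rot: [-0.005, 3.103, -0.039]
contact_force: [5.5, -2.4, -3.3]
grip_width: 0.2
clk 10.0 tcp [579.6   9.5 146.8] yaw 0.003 tilt [ 0.038 -0.025] c [53.9  0.5] gap -0.9 phi 0 F [ 5.5 -2.4 -3.3]
[0.12,0.40,-0.00,0],[0.12,0.40,-0.00,0],[0.14,0.39,-0.00,0],[0.17,0.38,-0.00,0],[0.20,0.36,-0.00,0],[0.24,0.34,-0.00,0],[0.27,0.32,-0.00,0],[0.29,0.30,-0.00,0],[0.32,0.27,-0.00,0],[0.34,0.24,-0.00,0],[0.36,0.21,-0.00,0],[0.38,0.17,-0.00,0],[0.39,0.14,-0.00,0],[0.41,0.10,-0.00,0],[0.41,0.06,-0.00,0],[0.42,0.03,-0.00,0]
(array([1.72, 4.3 , 1.7 , 4.28, 1.74, 4.32]), array([39., 39., 40., 40., 41., 41.]), np.float64(66.80000000000001))
```

View pics/t3.png

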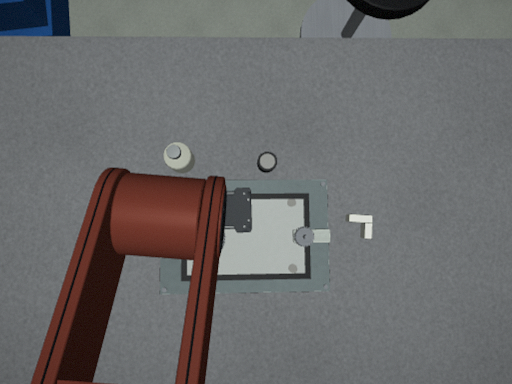

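The top camera is occluded by the arm. I'll continue round to the +y side.

```bash
python3 -m jog '[[[0.10,0.40,0.02,0],[0.10,0.40,0.02,0],[0.13,0.39,0.02,0],[0.16,0.38,0.02,0],[0.19,0.36,0.02,0],[0.23,0.34,0.02,0],[0.26,0.32,0.02,0],[0.29,0.30,0.02,0],[0.32,0.27,0.02,0],[0.34,0.24,0.02,0],[0.36,0.21,0.02,0],[0.38,0.17,0.02,0]]]';python3 plan.py 16 4 1.0 1
```

```text
clock: 11.25
tool_pos: [554.5, 56.1, 146.3]
ee_rot: [-0.007, 3.087, -0.025]
contact_force: [2.5, 3.4, 1.4]
grip_width: 0.5
pointer (array([6.02, 6.04, 6.06, 6.  , 6.08, 6.1 ]), array([26., 26., 26., 26., 26., 27.]), np.float64(123.80000000000001))
clk 11.25 tcp [554.5  56.1 146.3] yaw 0.004 tilt [ 0.054 -0.016] c [30.1 47.7] gap -0.6 phi 64 F [2.5 3.4 1.4]
[0.41,0.07,-0.01,0],[0.41,0.03,-0.01,0],[0.41,-0.01,-0.01,0],[0.41,-0.04,-0.01,0],[0.40,-0.08,-0.01,0],[0.40,-0.10,-0.01,0],[0.40,-0.10,-0.01,0],[0.40,-0.10,-0.01,0],[0.40,-0.10,-0.01,0],[0.40,-0.10,-0.01,0],[0.40,-0.11,-0.01,0],[0.39,-0.14,-0.01,0],[0.38,-0.17,-0.01,0],[0.36,-0.20,-0.00,0],[0.34,-0.24,-0.00,0],[0.32,-0.27,-0.00,0]
```

```bash
python3 -m jog '[[[0.40,0.06,0.01,0],[0.41,0.03,0.01,0],[0.41,-0.01,0.01,0],[0.41,-0.04,0.01,0],[0.40,-0.08,0.01,0],[0.40,-0.10,0.01,0],[0.40,-0.10,0.01,0],[0.40,-0.10,0.01,0],[0.40,-0.10,0.01,0],[0.40,-0.10,0,0]]]';python3 plan.py 16 4 1.0 1
```

```text
clock: 12.3
tool_pos: [510.7, 59.9, 146.5]
ee_rot: [-0.005, 3.089, 0.002]
contact_force: [1.5, 5.8, 2.4]
grip_width: 0.3
pointer (array([1.36, 1.34, 1.38, 1.32, 1.3 , 1.4 ]), array([78., 78., 80., 80., 83., 83.]), np.float64(145.2))
clk 12.3 tcp [510.7  59.9 146.5] yaw 0.003 tilt [0.053 0.001] c [-13.9  52.7] gap 0.0 phi 94 F [1.5 5.8 2.4]
[0.39,-0.15,-0.01,0],[0.37,-0.18,-0.01,0],[0.35,-0.21,-0.01,0],[0.33,-0.24,-0.01,0],[0.31,-0.27,-0.00,0],[0.28,-0.30,-0.00,0],[0.26,-0.32,-0.00,0],[0.23,-0.35,0.00,0],[0.19,-0.36,0.00,0],[0.16,-0.38,0.00,0],[0.12,-0.39,0.01,0],[0.09,-0.40,0.01,0],[0.05,-0.41,0.01,0],[0.01,-0.41,0.01,0],[-0.02,-0.41,0.01,0],[-0.06,-0.41,0.02,0]
```

Pointer at 1.35, so the wheel is at 7.63 rad. The path travelled (about 200 mm since 2.91) agrees. 4.93 rad to go, about 217 mm.

```bash
python3 -m jog '[[[0.39,-0.15,0,0],[0.37,-0.18,0,0],[0.35,-0.21,0,0],[0.33,-0.24,0,0],[0.31,-0.27,0,0],[0.28,-0.30,0,0],[0.26,-0.32,0.01,0],[0.23,-0.35,0.01,0],[0.19,-0.36,0.01,0],[0.16,-0.38,0.01,0],[0.12,-0.39,0.01,0],[0.08,-0.40,0.01,0]]]';python3 plan.py 16 4 1.0 1
```

```text
clock: 13.55
tool_pos: [470.7, 23.0, 141.0]
ee_rot: [-0.006, 3.107, 0.005]
contact_force: [-1.0, 1.3, 0.5]
grip_width: 0.5
pointer (array([2.3 , 2.32, 2.28, 2.34, 2.26, 2.36]), array([73., 73., 74., 75., 78., 79.]), np.float64(145.0))
clk 13.55 tcp [470.7  23.  141. ] yaw 0.004 tilt [0.035 0.003] c [-55.   16.1] gap 0.9 phi 171 F [-1.   1.3  0.5]
[-0.05,-0.41,-0.02,0],[-0.09,-0.40,-0.02,0],[-0.10,-0.40,-0.02,0],[-0.10,-0.40,-0.02,0],[-0.10,-0.40,-0.02,0],[-0.10,-0.40,-0.02,0],[-0.11,-0.40,-0.02,0],[-0.15,-0.39,-0.02,0],[-0.18,-0.37,-0.02,0],[-0.21,-0.35,-0.02,0],[-0.24,-0.33,-0.01,0],[-0.27,-0.31,-0.01,0],[-0.30,-0.28,-0.01,0],[-0.32,-0.25,-0.01,0],[-0.35,-0.22,-0.01,0],[-0.37,-0.19,-0.01,0]
```

```bash
python3 -m jog '[[[-0.07,-0.40,-0.08,0],[-0.09,-0.40,-0.08,0],[-0.10,-0.40,-0.06,0],[-0.10,-0.40,-0.06,0],[-0.10,-0.40,-0.04,0],[-0.10,-0.40,-0.03,0],[-0.11,-0.40,-0.03,0],[-0.15,-0.39,-0.03,0],[-0.18,-0.37,-0.02,0],[-0.21,-0.35,-0.02,0],[-0.24,-0.33,-0.02,0],[-0.27,-0.31,-0.02,0]]]';python3 plan.py 16 4 1.2 1
```

```text
clock: 14.8
tool_pos: [480.7, -27.9, 141.8]
ee_rot: [-0.009, 3.13, 0.002]
contact_force: [-4.7, -0.4, -1.9]
grip_width: -0.0
pointer (array([3.58, 3.6 , 3.56, 3.62, 3.54, 3.64]), array([79., 79., 80., 81., 82., 84.]), np.float64(145.4))
clk 14.8 tcp [480.7 -27.9 141.8] yaw 0.006 tilt [0.012 0.001] c [-46.7 -34.8] gap 0.4 phi -144 F [-4.7 -0.4 -1.9]
[-0.34,-0.24,-0.01,0],[-0.36,-0.21,-0.01,0],[-0.38,-0.17,-0.01,0],[-0.39,-0.14,-0.01,0],[-0.41,-0.10,-0.01,0],[-0.41,-0.06,-0.01,0],[-0.42,-0.03,-0.01,0],[-0.42,0.01,-0.01,0],[-0.41,0.05,-0.01,0],[-0.41,0.09,-0.01,0],[-0.40,0.11,-0.01,0],[-0.40,0.12,-0.01,0],[-0.40,0.12,-0.01,0],[-0.40,0.12,-0.01,0],[-0.40,0.12,-0.01,0],[-0.40,0.12,-0.01,0]
```

Wheel at 9.87. I'll stroke on to the −y side, then retract and return to the robot's side, so that the last 1.6 rad is made in view of the camera.

```bash
python3 -m jog '[[[-0.34,-0.24,-0.02,0],[-0.36,-0.21,-0.02,0],[-0.38,-0.17,-0.02,0],[-0.39,-0.14,-0.02,0],[-0.41,-0.10,-0.02,0],[-0.41,-0.06,-0.01,0],[-0.42,-0.02,-0.01,0],[-0.42,0.02,-0.01,0],[-0.41,0.06,-0.01,0],[-0.41,0.10,-0.01,0],[-0.40,0.12,-0.01,0],[-0.40,0.12,-0.01,0]]]';python3 plan.py 2 4 1.2 1
```

```text
clock: 16.05
tool_pos: [533.1, -44.6, 143.9]
ee_rot: [-0.009, 3.126, -0.03]
contact_force: [-1.6, -7.3, -4.5]
grip_width: 0.0
pointer (array([0.96, 0.94, 0.98, 0.92, 1.  , 0.9 ]), array([37., 37., 38., 38., 41., 41.]), np.float64(142.20000000000002))
clk 16.05 tcp [533.1 -44.6 143.9] yaw 0.006 tilt [ 0.016 -0.019] c [  5.7 -53.1] gap 0.3 phi -90 F [-1.6 -7.3 -4.5]
[-0.40,0.12,-0.03,0],[-0.40,0.13,-0.03,0]
```

```bash
python3 -m jog '[[[0,-1,0,0],[0,-1.5,0,0],[0.5,-1,0,0],[2,0,0,0],[2,0.5,0,0],[2,1,0,0],[2,1.5,0,0],[0.5,2,0,0],[0,2,0,0],[0,2,0,0],[0,1,0,0],[0,0,0,0]]]';python3 plan.py 2 4 1.2 1
```

```text
clock: 17.3
tool_pos: [447.0, 13.5, 147.4]
ee_rot: [0.005, 3.102, -0.03]
contact_force: [0.4, -0.8, 0.3]
grip_width: 0.5
pointer (array([5.04, 5.02, 5.06, 5.  , 5.08, 4.98]), array([76., 77., 77., 80., 80., 84.]), np.float64(144.0))
clk 17.3 tcp [447.   13.5 147.4] yaw -0.004 tilt [ 0.04  -0.019] c [-78.6   4.7] gap 23.8 phi 180 F [ 0.4 -0.8  0.3]
[-0.11,-0.40,0.16,0],[-0.11,-0.40,0.16,0]
```

Wheel at 11.31; 1.25 rad (55 mm of rim) left. Moving to start the last stroke.

```bash
python3 -m jog '[[[-0.5,0.8,0.1,0],[-0.5,0.6,0.1,0],[-0.4,0,0,0],[-0.3,0,0,0],[-0.3,0,0,0]]]';python3 -m jog '[[[-0.2,0,0,0]]]';python3 -m jog '[[[-0.15,0,0,0]]]'; python3 plan.py 10 4 1.0 0
```

```text
clock: 17.85
tool_pos: [469.7, 25.8, 146.0]
ee_rot: [0.009, 3.101, -0.031]
contact_force: [-0.6, 0.1, 0.2]
grip_width: 0.5
clock: 17.95
tool_pos: [471.2, 25.7, 145.8]
ee_rot: [0.009, 3.103, -0.031]
contact_force: [-8.6, 0.2, 6.2]
grip_width: 0.4
clock: 18.05
tool_pos: [471.5, 25.7, 145.4]
ee_rot: [0.009, 3.108, -0.031]
contact_force: [-7.7, 1.8, 6.0]
grip_width: 0.5
clk 18.05 tcp [471.5  25.7 145.4] yaw -0.006 tilt [ 0.034 -0.02 ] c [-54.5  16.8] gap 0.5 phi 170 F [-7.7  1.8  6. ]
[-0.04,-0.41,0.02,0],[-0.08,-0.40,0.02,0],[-0.10,-0.40,0.02,0],[-0.10,-0.40,0.02,0],[-0.10,-0.40,0.02,0],[-0.10,-0.40,0.02,0],[-0.11,-0.40,0.02,0],[-0.14,-0.39,0.02,0],[-0.17,-0.37,0.02,0],[-0.21,-0.36,0.02,0]
```

```bash
python3 -m jog '[[[-0.07,-0.40,0,0],[-0.08,-0.40,0,0],[-0.10,-0.40,0,0],[-0.10,-0.40,0,0],[-0.10,-0.40,-0.01,0],[-0.10,-0.40,-0.01,0],[-0.11,-0.40,-0.01,0],[-0.14,-0.39,-0.01,0],[-0.17,-0.37,-0.01,0]]]'; python3 plan.py 8 3 1.0 1
```

```text
clock: 18.95
tool_pos: [473.2, -10.5, 144.0]
ee_rot: [0.007, 3.132, -0.025]
contact_force: [-6.2, -0.4, 3.8]
grip_width: 0.2
pointer (array([5.86, 5.84, 5.88, 5.82, 5.9 , 5.8 ]), array([76., 77., 77., 79., 80., 82.]), np.float64(145.8))
clk 18.95 tcp [473.2 -10.5 144. ] yaw -0.005 tilt [ 0.009 -0.016] c [-54.2 -19. ] gap 0.6 phi -167 F [-6.2 -0.4  3.8]
[-0.18,-0.26,-0.00,0],[-0.19,-0.25,-0.00,0],[-0.21,-0.24,-0.00,0],[-0.22,-0.22,-0.00,0],[-0.24,-0.21,-0.00,0],[-0.25,-0.19,-0.00,0],[-0.27,-0.17,-0.00,0],[-0.28,-0.15,-0.00,0]
```

```bash
python3 -m jog '[[[-0.18,-0.26,0,0],[-0.19,-0.25,0,0],[-0.21,-0.24,0,0],[-0.22,-0.22,0,0],[-0.24,-0.21,0,0],[-0.20,-0.16,0,0]]]'; python3 plan.py 3 2 1.0 1
```

```text
clock: 19.6
tool_pos: [483.4, -29.0, 143.9]
ee_rot: [0.008, 3.14, -0.033]
contact_force: [-3.7, -1.6, 2.2]
grip_width: 0.4
pointer (array([0.06, 0.04, 0.08, 0.02, 0.1 , 0.  ]), array([80., 80., 81., 81., 83., 83.]), np.float64(145.8))
clk 19.6 tcp [483.4 -29.  143.9] yaw -0.005 tilt [ 0.001 -0.021] c [-44.3 -37.9] gap 0.4 phi -139 F [-3.7 -1.6  2.2]
[-0.21,-0.08,-0.02,0],[-0.21,-0.07,-0.02,0],[-0.21,-0.06,-0.02,0]
```

The pointer reads 0.05 rad past the mark (≈12.61), which is inside the band. I'll back straight out along the contact normal, lift, and fly clear.

```bash
python3 -m jog '[[[0.4,-0.35,0,0],[1,-0.9,0,0],[1.5,-1,0,0],[1.5,0,-1,0],[1,0,-2,0],[0,0,-3,0],[0,0,-3,0],[0,2,-3,0],[2,2,-2,0],[2,3,0,0],[0,4,0,0],[0,4,0,0],[0,4,0,0],[0,4,0,0],[0,4,0,0],[0,4,0,0],[0,2,0,0],[0,0,0,0],[0,0,0,0]]]'; python3 - <<'E'
from h import *
for c in("top","scene"):
    p,d=save(c,c+"9.png");print(c,polar(c,p))
    if c=="top": 
        u=cv2.resize(p[140:300,150:390],None,fx=3.2,fy=3.2,interpolation=cv2.INTER_CUBIC);cv2.imwrite("pics/top9z.png",u[:,:,::-1])
    a=cv2.imread(f"pics/{c}0.png").astype(int)
for q,z in(("bottle",0),("loupe",0),("corner_block",0),("panel",22),("small_wheel_top",82)):
    for l in landmark_of("top",q)[:1]: print(q,l["p"],l["position"],px2w("top",l["position"],z).round(1))
s=ctrl.observe();print(s['tool_pos'],s['qd'].round(3),s['contact_force'])
E
```

```text
clock: 21.55
tool_pos: [385.6, 285.9, 285.0]
ee_rot: [0.015, 3.11, -0.024]
contact_force: [0.3, 0.8, 0.7]
grip_width: 0.5
top (array([0.02, 0.04, 0.06, 0.  , 0.08, 6.28]), array([39., 39., 41., 43., 46., 49.]), np.float64(115.4))
scene (array([0.08, 0.06, 0.1 , 0.04, 0.12, 0.02]), array([75., 76., 76., 77., 78., 79.]), np.float64(138.20000000000002))
bottle 0.55 [156.3, 184.0] [700.3  52.2   0. ]
loupe 0.84 [163.6, 263.8] [ 682.2 -122.8    0. ]
corner_block 0.87 [223.6, 353.4] [ 546.6 -318.2    0. ]
panel 0.62 [234.1, 245.9] [529.4 -80.1  22. ]
small_wheel_top 0.67 [236.0, 301.3] [ 526.4 -187.2   82. ]
[386.06024124 285.49520258 285.32783506] [ 0.004  0.005 -0.004  0.003  0.     0.002] [-0.50415199  0.34947995  0.15813754]
```

View pics/top9z.png

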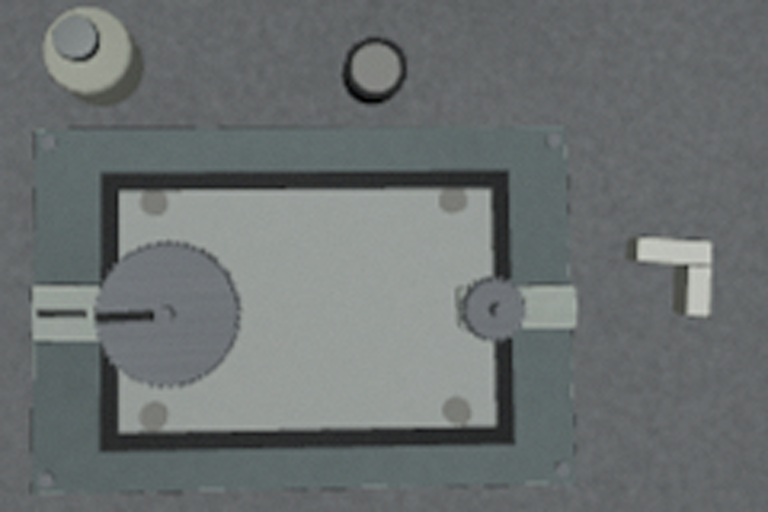

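The pointer is in line with the mark in the crop (pointer (316, 95–155), mark (314, 40–85)). The bottle, loupe, corner block, panel and small wheel look as they did before. Handing in.

```bash
python3 - <<'E'
from h import *
a=cv2.imread("pics/top0.png",0);b=cv2.imread("pics/top9.png",0)
for n,(r0,r1,c0,c1) in dict(bottle=(138,175,160,195),loupe=(148,175,254,280),corner=(208,242,344,376),panel=(190,286,228,292),small=(222,250,290,318)).items():
    print(n,cv2.phaseCorrelate(a[r0:r1,c0:c1].astype(np.float32),b[r0:r1,c0:c1].astype(np.float32)))
print(job.finish_job())
E
```

```text
bottle ((-0.029935944900216782, -0.14257109287689929), 0.9816393171747525)
loupe ((0.5398295796029764, 0.545284694391313), 0.9882122983003676)
corner ((0.020210597146457232, 0.032995897106356864), 0.9836895772152476)
panel ((0.006512262620756104, -0.019963287911018313), 0.9857227640847365)
small ((0.028630959610794093, 0.08387406190634827), 0.9976462093989055)
the job is handed in; nothing more can be done
None
```

I loosened the large clamp to two full turns and handed the job in at about 22 s of the 64 s allowed. The hand-in gives no verdict.

- **How it was turned:** I rolled the closed fingertips anticlockwise round the rim with a normal force of about 5–8 N. That took a little over one orbit. I then retracted and made one more stroke on the robot's side, where the camera could see the pointer.
- **Final pointer position:** it reads 0.03 rad past the mark in the top view and 0.07 rad in the scene view, so the wheel stands at about 12.6 rad. The hand is well clear.
- **First pass of the mark:** the arm hid the pointer then, so I counted that turn from the rim travel (about 200 mm) and the reading afterwards (7.63 rad).
- **Bystanders:** before-and-after pictures of the bottle, corner block, panel and small wheel match to within 0.15 pixel. The loupe patch shifted 0.5 pixel (about 1 mm); the hand never went near it.
- **Checks that disagreed:** the network landmarks scattered by several millimetres between pictures (small wheel 7 mm, corner block 10 mm). I put this down to detector noise, since the direct picture comparison showed no such shift. Contact was also lost once because the fingertips are narrower than I assumed; I re-measured them on contact and carried on.

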